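# Find and free the latched key on the press control box

## Robot

A 6-joint arm with a two-finger parallel gripper is mounted at the origin on a cart in front of the work surface, level with it; the furniture and walls round the work are solid. World frame = base frame: x ahead of the robot, y to its left, z up, the work surface at z = 0. Lengths are in m, angles in rad, forces in N, time in s.
With the tool pointing down it reaches from about 0.35 to 0.775 m from the base axis. Payload 5.5 kg.
Tool frame: the origin (TCP) lies on the centre line of the jaws, within the pads' length; the fingertips stand 11 mm ahead of it and the grasp point (between the pads) lies 8 mm behind it; z points along the fingers, y is the line along which they close (so a half turn about z gives the same grasp; the last joint's range is limited). The gripper opens to 85 mm and grips with 20 to 120 N. Pads are 22 mm wide; open, the fingers measure 114 mm over their backs; the gripper's body (76 mm by 85 mm) begins 54 mm behind the grasp point. The pads swing forward as they close: fully open they stand 13 mm farther back than shut.
Start: joints at [-1.281, 0.313, 0.046, 1.304, 0, 1.431], TCP at [0.24, -0.523, 0.242] pointing down, gripper open.
Joint ranges: [-2.76, 2.76], [-0.86, 1.69], [-1.03, 1.26], [-2.2, 2.34], [-1.47, 1.5], [-3.14, 3.14]. Speed limits (rad/s): [2.57, 2.57, 3.14, 3.14, 3.14, 3.14].

## Interface

Orientations are given as a unit quaternion [w, x, y, z].
In Python, from workcell import get_state, eyes, env gives the robot as it stands.
- The arm moves only by the shell command python3 -m inch 'ROWS' [OPENING] [FORCE]. ROWS is JSON, one flat list of numbers, 4 for each row, row after row: the shift along the tool's x, y, z in cm, then the turn about the tool's z in rad. A call has exactly 5 rows; each row shifts and turns the commanded pose from where the row before left it, along the tool's axes as they then stand; what a row does not reach is not made up. A row lasts 1/12 s, in which the tool goes at most 41.7 mm and 7.16 degrees, less where a joint would pass 70% of its speed; a pose out of reach is approached as far as the arm can. A call is refused whole if a number of a shift passes 4.17 or a number of a turn 0.125, either way. A call with a gripper value outside its range is refused whole. OPENING is the opening, from -1 (shut) to 1 (fully open), set as the call begins (- or left out, the last holds). The fingers move at their own pace and stop on an object; FORCE is the grip in N (left out, the last holds). Time passes only in rows, so rows that do not move let the fingers close, or fill a call up. It gives the time, the measured TCP pose, the force, the opening and the grip force at its end, in the units of the state.
- get_state(): the state, without advancing time (a new reading comes with each control period).
- eyes.read_camera(name): name is "side" or "top" or "wrist"; returns the picture (480x640x3 uint8, red, green, blue); there is no depth.
- eyes.camera_info(name): a dict with "fovy" (degrees; the focal length in pixels is half the picture's height over the tangent of half this angle, whatever the lens; pixels are square), "cx", "cy" (the principal point, pixels), "D" ([k1, k2, p1, p2, k3] as OpenCV has them; the pictures are not rectified), "xyz" and "orientation" of the camera in the world. Camera axes: x right, y down, z forward; pixel columns grow to the right and rows downward; lengths in m; the calibration is good to about 2 mm. A picture is of the moment at which its call begins: read the wrist's pose just before it. camera_info takes no time and is no camera call; for the wrist camera it gives the pose at the moment of the call.
- env.hand_in(): hands the job in; it is judged then, once.
The state is a dict: "clock": time; "joint_pos": joint angles; "qvel": joint speeds; "tau": joint torques, N m; "tcp_pos": TCP position; "orientation": TCP orientation; "wrist_force": force on the tool from outside, world axes, zero at the start; "ft_torque": the same for the moment, N m; "finger_gap": finger opening in m; "grip_force": force on a finger pad.
Only numpy, scipy, OpenCV 4.12 (cv2) and the standard library are available. Lean on these libraries where they do the work, as an engineer would, in place of code of your own. Each camera call takes 0.05 s, during which the arm holds its last target. There are 200 camera calls.

## Task

One of the four identical white keys on the press's green control box is latched a little way down. Feel for it: tap each key lightly in turn from left to right, then press the latched one down firmly and let it spring up, so that all four stand equally high. Do not push an unlatched key far down, and do not shift or pick up anything that stands round the box.

Things in the scene. Friction and masses are not known exactly. Their poses are not given: they have to be found in the camera images.
- key_box: fixed green control box with dark top plate, 78 (x) x 230 (y) x 48 mm high, a flat screwed ear at either end (overall 276 mm). Origin: centre of its underside; z up, y along the key row to the robot's left, -x to the robot. Keys at box x = +4, y = +75, +25, -25, -75 mm (keys 1 to 4, left to right), numbered by yellow dots in front of them. Any one may be latched.
- key1: key 1, leftmost, white, flat top 32 (x) x 28 (y) mm; origin at the centre of its top, z up; moves only down, 11 mm at most. Unlatched: top 64 mm above bench, springs back; 2 N starts it, 0.73 N more per mm (10 N at the bottom). Latched: top at 59 mm, gives only above 5.5 N, then on the same spring; once pushed to 9 mm below the unlatched height (9 N) its catch jumps off and it rises to 64 mm when let go.
- key2: key 2, second from left, white, flat top 32 (x) x 28 (y) mm; origin at the centre of its top, z up; moves only down, 11 mm at most. Unlatched: top 64 mm above bench, springs back; 2 N starts it, 0.73 N more per mm (10 N at the bottom). Latched: top at 59 mm, gives only above 5.5 N, then on the same spring; once pushed to 9 mm below the unlatched height (9 N) its catch jumps off and it rises to 64 mm when let go.
- key3: key 3, third from left, white, flat top 32 (x) x 28 (y) mm; origin at the centre of its top, z up; moves only down, 11 mm at most. Unlatched: top 64 mm above bench, springs back; 2 N starts it, 0.73 N more per mm (10 N at the bottom). Latched: top at 59 mm, gives only above 5.5 N, then on the same spring; once pushed to 9 mm below the unlatched height (9 N) its catch jumps off and it rises to 64 mm when let go.
- key4: key 4, rightmost, white, flat top 32 (x) x 28 (y) mm; origin at the centre of its top, z up; moves only down, 11 mm at most. Unlatched: top 64 mm above bench, springs back; 2 N starts it, 0.73 N more per mm (10 N at the bottom). Latched: top at 59 mm, gives only above 5.5 N, then on the same spring; once pushed to 9 mm below the unlatched height (9 N) its catch jumps off and it rises to 64 mm when let go.
- steel_block: loose ground steel block, 45 x 65 x 39 mm, standing to the left of the key box, not to be disturbed. Origin at the centre of its underside.
- bearing: loose small ball bearing, 45 mm across and 14 mm high, lying to the right of the key box, not to be disturbed. Origin at the centre of its underside.
- grease_tin: loose red grease tin with a grey lid, 71 mm across and 75 mm high, to the right of the key box, not to be disturbed. Origin at the centre of its underside.
- rocker_press: fixed rusty bench press behind the key box, only to be kept clear of. Origin on the bench, midway along its beam; base plate x -120 to +120, y -177 to +294 mm. Screw at y = +236 mm, with a cross bar on its top 360 mm high that reaches to x = -88 mm; a level beam 290 mm high runs from it at x = 0 to a handle that ends at y = -294 mm. Nothing of it moves.

How it is judged:
On the way, in this order (a step that is already met when the one before it is completed fails the run):
1. key 1 (leftmost) is touched with more than 0.5 N while the latched key has not yet been released (contact force between the fingers and key1 above 0.5 N and not ((distance of key1 from where it was at the start of the episode above 0.0035 m and z of key1 in the frame of key_box above 0.0625 m) or (distance of key2 from where it was at the start of the episode above 0.0035 m and z of key2 in the frame of key_box above 0.0625 m) or (distance of key3 from where it was at the start of the episode above 0.0035 m and z of key3 in the frame of key_box above 0.0625 m) or (distance of key4 from where it was at the start of the episode above 0.0035 m and z of key4 in the frame of key_box above 0.0625 m))), for 0.02 s.
2. key 2 (second) is touched with more than 0.5 N while the latched key has not yet been released (contact force between the fingers and key2 above 0.5 N and not ((distance of key1 from where it was at the start of the episode above 0.0035 m and z of key1 in the frame of key_box above 0.0625 m) or (distance of key2 from where it was at the start of the episode above 0.0035 m and z of key2 in the frame of key_box above 0.0625 m) or (distance of key3 from where it was at the start of the episode above 0.0035 m and z of key3 in the frame of key_box above 0.0625 m) or (distance of key4 from where it was at the start of the episode above 0.0035 m and z of key4 in the frame of key_box above 0.0625 m))), for 0.02 s.
3. key 3 (third) is touched with more than 0.5 N while the latched key has not yet been released (contact force between the fingers and key3 above 0.5 N and not ((distance of key1 from where it was at the start of the episode above 0.0035 m and z of key1 in the frame of key_box above 0.0625 m) or (distance of key2 from where it was at the start of the episode above 0.0035 m and z of key2 in the frame of key_box above 0.0625 m) or (distance of key3 from where it was at the start of the episode above 0.0035 m and z of key3 in the frame of key_box above 0.0625 m) or (distance of key4 from where it was at the start of the episode above 0.0035 m and z of key4 in the frame of key_box above 0.0625 m))), for 0.02 s.
4. key 4 (rightmost) is touched with more than 0.5 N while the latched key has not yet been released (contact force between the fingers and key4 above 0.5 N and not ((distance of key1 from where it was at the start of the episode above 0.0035 m and z of key1 in the frame of key_box above 0.0625 m) or (distance of key2 from where it was at the start of the episode above 0.0035 m and z of key2 in the frame of key_box above 0.0625 m) or (distance of key3 from where it was at the start of the episode above 0.0035 m and z of key3 in the frame of key_box above 0.0625 m) or (distance of key4 from where it was at the start of the episode above 0.0035 m and z of key4 in the frame of key_box above 0.0625 m))), for 0.02 s.
5. the key that was latched at the start has come up to the height of the others (within 1.5 mm of the full height) (((distance of key1 from where it was at the start of the episode above 0.0035 m and z of key1 in the frame of key_box above 0.0625 m) or (distance of key2 from where it was at the start of the episode above 0.0035 m and z of key2 in the frame of key_box above 0.0625 m) or (distance of key3 from where it was at the start of the episode above 0.0035 m and z of key3 in the frame of key_box above 0.0625 m) or (distance of key4 from where it was at the start of the episode above 0.0035 m and z of key4 in the frame of key_box above 0.0625 m))), for 0.2 s.
At the end, for the whole second after the job is handed in: All four keys stand up, their tops within 1.5 mm of the full height of 64 mm above the bench, after the four were tapped left to right and the latched one was then released; the steel block, the bearing and the grease tin are within 15 mm of where they stood (z of each of key1, key2, key3, key4 in the frame of key_box above 0.0625 m and distance of each of steel_block, bearing, grease_tin from where it was at the start of the episode below 0.015 m); the robot touches nothing.
It fails at once if a key that was not latched at the start is pushed more than 7.5 mm down ((z of key1 in the frame of key_box below 0.0565 m and distance of key1 from where it was at the start of the episode above 0.0065 m) or (z of key2 in the frame of key_box below 0.0565 m and distance of key2 from where it was at the start of the episode above 0.0065 m) or (z of key3 in the frame of key_box below 0.0565 m and distance of key3 from where it was at the start of the episode above 0.0065 m) or (z of key4 in the frame of key_box below 0.0565 m and distance of key4 from where it was at the start of the episode above 0.0065 m)).
It fails at once if the steel block, the bearing or the grease tin is shifted or lifted by more than 15 mm (distance of any of steel_block, bearing, grease_tin from where it was at the start of the episode above 0.015 m).
It also fails if it takes over 45 s, if anything falls off the work surface, if the arm or the gripper's body presses on something with over 40 N, if the wrist force passes 120 N, or if a joint passes its speed limit or range.

## Working session

There is one attempt and no reset: what is moved stays moved. The work goes in short steps, Python scripts to look and compute and a shell command to move; the robot and the scene stay as the last step left them, time stands still between calls to the robot, and variables do not carry over. Pictures are saved under pics/ and viewed, at most 10 in all, crops included, and the job is handed in when it is done.

```bash
mkdir -p pics
python3 - <<'E'
from workcell import get_state, eyes, env
import cv2
s=get_state();print(s)
for n in("side","top"):
    im=eyes.read_camera(n);cv2.imwrite(f"pics/{n}0.png",im[:,:,::-1]);print(n,eyes.camera_info(n))
E
```

```text
{'clock': 0.0, 'joint_pos': array([-1.28060885e+00,  3.14022617e-01,  4.49697409e-02,  1.30362476e+00,
       -6.32803015e-06,  1.43120840e+00]), 'qvel': array([ 4.36265251e-04,  6.09065761e-04, -1.04536499e-03,  2.99003883e-08,
        4.04768442e-04,  1.42664073e-03]), 'tau': array([-1.07031294e-03, -4.80622101e+01,  2.98534763e+01,  1.94330671e-02,
       -2.54894712e-04, -3.17886688e-06]), 'tcp_pos': array([ 0.23943294, -0.52222123,  0.24139246]), 'orientation': array([-9.37750136e-04,  9.76999914e-01,  2.13237623e-01, -7.39191417e-05]), 'wrist_force': array([-0.11167986,  0.10019295,  0.16987187]), 'ft_torque': array([-0.0025718 , -0.02526865, -0.00891275]), 'grip_force': 0.0, 'finger_gap': 0.08515166791704053}
side {'fovy': 43.46562853907895, 'cx': 324.9937844385542, 'cy': 240.6943450209687, 'D': array([-0.1513504,  0.       ,  0.       ,  0.       ,  0.       ]), 'xyz': array([-0.04740569,  1.22640803,  1.15522302]), 'orientation': array([ 0.10161521, -0.19651024,  0.87974199, -0.42084689])}
top {'fovy': 56.57124305085341, 'cx': 331.0690067517519, 'cy': 241.45932585331656, 'D': array([-0.03744212,  0.        ,  0.        ,  0.        ,  0.        ]), 'xyz': array([ 0.47759247, -0.01551478,  1.10087631]), 'orientation': array([ 0.03374807, -0.70057714,  0.71243575, -0.0220918 ])}
```

View pics/top0.png

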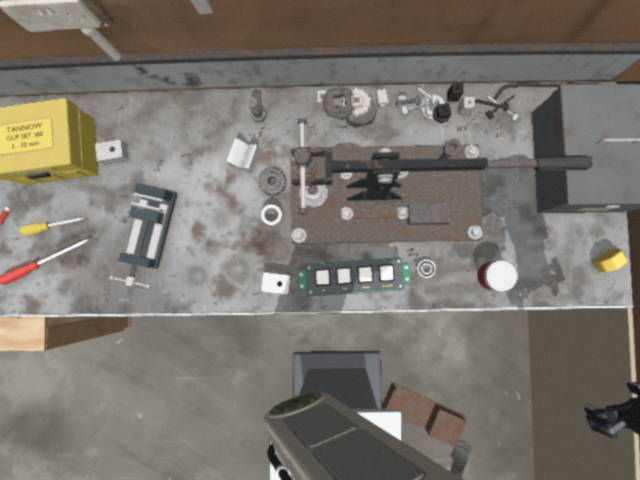

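View pics/side0.png

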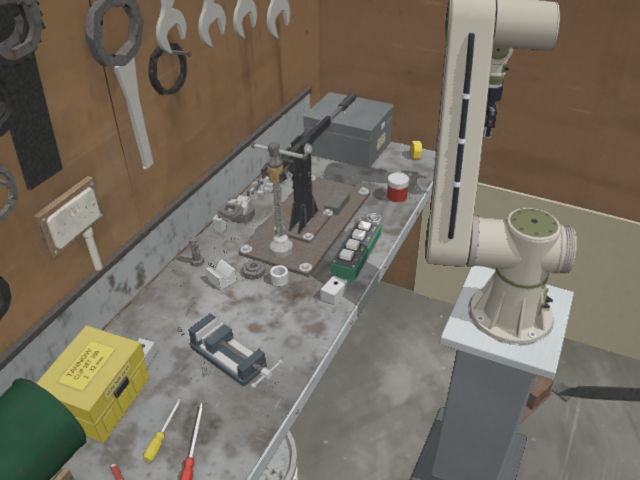

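The top view shows the keys at about (323,277), (345,275), (366,274) and (387,273). The block is at (275,283), the bearing at (426,268) and the tin at (498,275). The press beam lies behind them, at row 163.

```bash
cat > h.py <<'E'
import numpy as np,cv2
from scipy.spatial.transform import Rotation as R
from workcell import get_state, eyes, env
def ray(info,uv):
    f=240/np.tan(np.radians(info["fovy"]/2));K=np.array([[f,0,info["cx"]],[0,f,info["cy"]],[0,0,1]])
    n=cv2.undistortPoints(np.array(uv,float).reshape(-1,1,2),K,info["D"]).reshape(-1,2)
    d=np.c_[n,np.ones(len(n))]
    return R.from_quat(info["orientation"],scalar_first=True).apply(d)
def plane(info,uv,z):
    d=ray(info,uv);o=info["xyz"];return o+d*((z-o[2])/d[:,2])[:,None]
def blobs(mask,lo,hi):
    n,l,s,c=cv2.connectedComponentsWithStats(mask.astype(np.uint8))
    return [(c[i],s[i]) for i in range(1,n) if lo<s[i][4]<hi]
E
python3 - <<'E'
from h import *
im=cv2.imread("pics/top0.png");hsv=cv2.cvtColor(im,cv2.COLOR_BGR2HSV);I=eyes.camera_info("top")
m=(hsv[...,1]<45)&(hsv[...,2]>185);m[:255]=0;m[300:]=0;m[:,:310]=0;m[:,402:]=0
b=sorted(blobs(m,40,600),key=lambda t:t[0][0])
P=plane(I,[c for c,_ in b],.063)
for (c,s),p in zip(b,P):print(c,s,p.round(4))
g=(hsv[...,0]>60)&(hsv[...,0]<95)&(hsv[...,1]>90);g[:240]=0;g[310:]=0;g[:,:290]=0;g[:,420:]=0
ys,xs=np.nonzero(g);r=cv2.minAreaRect(np.c_[xs,ys].astype(np.float32));q=plane(I,cv2.boxPoints(r),.02);print("box",r,q.round(3))
print(np.diff(P,axis=0)[:,:2])
print("steel,bearing,tin",plane(I,[(275,283),(426,268)],.03).round(3),plane(I,[(500,275)],.075).round(3))
E
```

```text
[322.10714286 276.89285714] [317 271  11  13 140] [0.4778 0.0231 0.063 ]
[343.51048951 275.27272727] [338 269  12  14 143] [ 0.4807 -0.0267  0.063 ]
[364.98657718 274.30201342] [359 268  13  14 149] [ 0.4821 -0.0765  0.063 ]
[386.54037267 272.70186335] [381 266  12  14 161] [ 0.485  -0.1265  0.063 ]
box ((353.5022888183594, 276.5338439941406), (18.433208465576172, 109.63062286376953), 86.11209106445312) [[ 0.493  0.082  0.02 ]
 [ 0.506 -0.182  0.02 ]
 [ 0.462 -0.184  0.02 ]
 [ 0.448  0.08   0.02 ]]
[[ 0.00294753 -0.04973353]
 [ 0.00142591 -0.04982902]
 [ 0.0028642  -0.05002029]]
steel,bearing,tin [[ 0.465  0.138  0.03 ]
 [ 0.495 -0.225  0.03 ]] [[ 0.475 -0.385  0.075]]
```

Run:
```python
from h import *
t=cv2.imread("pics/top0.png")[100:260,270:430];s=cv2.imread("pics/side0.png")[120:280,240:400];w=cv2.imread("pics/side0.png")[0:160,430:590]
cv2.imwrite("pics/crop.png",np.hstack([cv2.resize(a,(400,400),interpolation=2) for a in(t,s)]))
A,B=eyes.camera_info("top"),eyes.camera_info("side")
for u,v in(((303,213),(310,156)),((303,120),(255,147))):
    a,b=ray(A,[u])[0],ray(B,[v])[0]
    k=np.linalg.lstsq(np.c_[a,-b],B["xyz"]-A["xyz"],rcond=None)[0]
    print(A["xyz"]+a*k[0],B["xyz"]+b*k[1])
    print(plane(A,[u],.36))
```

```text
[0.58462982 0.04232183 0.36286062] [0.57505101 0.03843506 0.36116676]
[[0.58504471 0.04254601 0.36      ]]
[0.7483269  0.041473   0.35227074] [0.74080583 0.03848235 0.34932307]
[[0.7455316  0.04088461 0.36      ]]
```

View pics/crop.png

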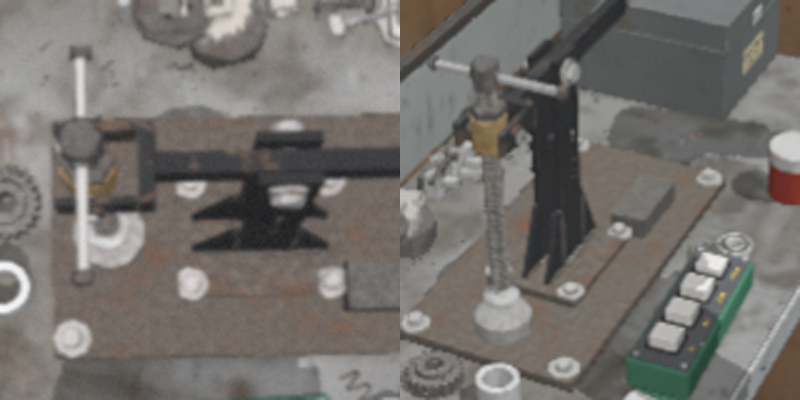

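The cross bar's tip is about 0.10 m beyond key 1 in x and at z = 0.36, so a vertical tool clears it. I'll turn to the box's yaw and shut the gripper.

```bash
python3 -m inch '[0,0,0,0.0955, 0,0,0,0.0955, 0,0,0,0.0955, 0,0,0,0.0955, 0,0,0,0]' -1 20
cat > go.py <<'E'
from h import *
import sys
s=get_state();T=R.from_quat(s["orientation"],scalar_first=True)
tgt=np.array(eval(sys.argv[1]))
print("tcp",s["tcp_pos"].round(4),"F",s["wrist_force"].round(2),"yaw",T.as_matrix()[:,0].round(3),"z",T.as_matrix()[:,2].round(3),"gap",s["finger_gap"],"t",s["clock"])
print("shift cm",(T.inv().apply(tgt-s["tcp_pos"])*100).round(2))
E
python3 go.py '[.475,.023,.13]'
```

```text
clock: 0.52
tcp_pos: [0.2395, -0.5225, 0.2418]
orientation: [-0.0, 1.0, 0.023, -0.0]
wrist_force: [-0.8, 0.5, -0.2]
finger_gap: 0.0253
grip_force: 0.0
tcp [ 0.2395 -0.5225  0.2418] F [-0.82  0.46 -0.16] yaw [ 0.999  0.045 -0.   ] z [-0.     0.001 -1.   ] gap 0.02532422502802236 t 0.5167
shift cm [ 26.01 -53.41  11.22]
```

```bash
python3 -m inch '[1.7,-3.5,0,0, 1.7,-3.5,0,0, 1.7,-3.5,0,0, 1.7,-3.5,0,0, 1.7,-3.5,0,0]'
python3 -m inch '[1.7,-3.5,0,0, 1.7,-3.5,0,0, 1.7,-3.5,0,0, 1.7,-3.5,0,0, 1.7,-3.5,0,0]' >/dev/null
python3 -m inch '[1.7,-3.5,0,0, 1.7,-3.5,0,0, 1.7,-3.5,0,0, 1.7,-3.0,0,0, 0.8,-2,0,0]'
python3 go.py '[.475,.023,.11]'
```

```text
clock: 0.93
tcp_pos: [0.3163, -0.3421, 0.242]
orientation: [-0.0, 1.0, 0.025, -0.0]
wrist_force: [0.7, 0.1, 0.2]
finger_gap: -0.0001
grip_force: 0.0
clock: 1.77
tcp_pos: [0.4622, -0.0037, 0.2422]
orientation: [-0.0, 1.0, 0.027, 0.0]
wrist_force: [0.3, -0.7, -0.2]
finger_gap: 0.0002
grip_force: 0.0
tcp [ 0.4622 -0.0037  0.2422] F [ 0.34 -0.68 -0.24] yaw [0.999 0.053 0.001] z [ 0.001  0.001 -1.   ] gap 0.00021958291451545356 t 1.7667
shift cm [ 1.41 -2.59 13.22]
```

```bash
python3 -m inch '[0.7,-1.5,3,0, 0.7,-1.4,3,0, 0,0,3,0, 0,0,3,0, 0,0,1.7,0]'>/dev/null
python3 -m inch '[0,0,0,0, 0,0,0,0, 0,0,0,0, 0,0,0,0, 0,0,0,0]'
python3 go.py '[.475,.023,.10]'
python3 - <<'E'
from h import *
t=eyes.read_camera("top")[220:320,280:440,::-1];s=eyes.read_camera("side")[200:300,280:440,::-1];w=eyes.read_camera("wrist")[...,::-1]
cv2.imwrite("pics/a1.png",np.vstack([np.hstack([cv2.resize(a,(400,250),interpolation=2) for a in(t,s)]),cv2.resize(w,(400,300)).repeat(2,1)[:, :800]]))
E
```

```text
clock: 2.6
tcp_pos: [0.4751, 0.0228, 0.1069]
orientation: [0.0, 1.0, 0.024, 0.002]
wrist_force: [0.2, -0.1, -0.0]
finger_gap: 0.0
grip_force: 0.0
tcp [0.4751 0.0228 0.1069] F [ 0.17 -0.09 -0.04] yaw [0.999 0.048 0.003] z [ 0.003 -0.    -1.   ] gap 1.0121774653430703e-05 t 2.6
shift cm [-0.01 -0.02  0.69]
```

View pics/a1.png

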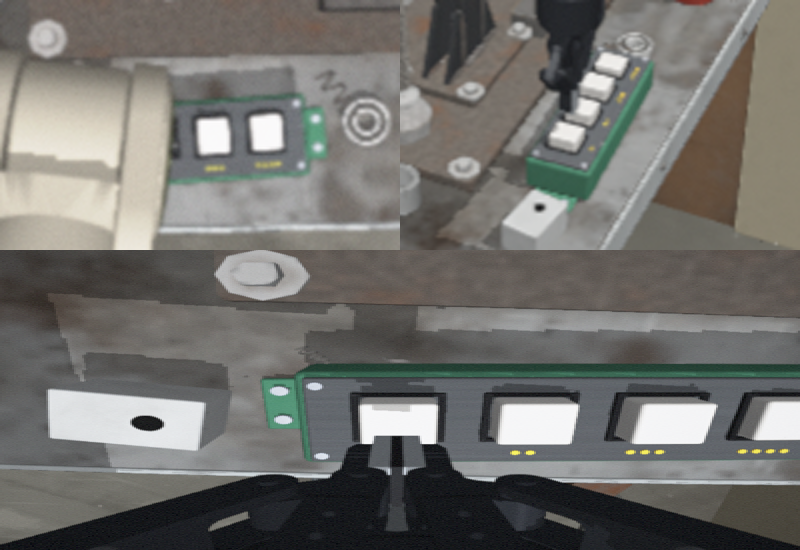

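The wrist picture has the shut fingers centred over key 1 (column 399 in the stretched view, key spanning 360–438). Next I'll descend gently.

```bash
python3 -m inch '[0,0,1,0, 0,0,1,0, 0,0,0.7,0, 0,0,0,0, 0,0,0,0]'
python3 -m inch '[0,0,0.1,0, 0,0,0,0, 0,0,0.1,0, 0,0,0,0, 0,0,0,0]'
```

```text
clock: 3.17
tcp_pos: [0.4728, 0.0232, 0.0772]
orientation: [-0.0, 1.0, 0.024, -0.001]
wrist_force: [0.3, 0.1, 0.1]
finger_gap: 0.0002
grip_force: 0.0
clock: 3.58
tcp_pos: [0.4739, 0.023, 0.0764]
orientation: [0.0, 1.0, 0.024, 0.0]
wrist_force: [0.4, 0.2, -0.9]
finger_gap: 0.0002
grip_force: 0.0
```

```bash
python3 -m inch '[0,0,0.1,0, 0,0,0,0, 0,0,0,0, 0,0,0,0, 0,0,0,0]'|sed -n '2p;4p'
python3 -m inch '[0,0,0.1,0, 0,0,0,0, 0,0,0,0, 0,0,0,0, 0,0,0,0]'|sed -n '2p;4p'
python3 -m inch '[0,0,0.1,0, 0,0,0,0, 0,0,0,0, 0,0,0,0, 0,0,0,0]'|sed -n '2p;4p'
```

```text
tcp_pos: [0.4738, 0.0231, 0.0753]
wrist_force: [-1.1, -0.4, -0.6]
tcp_pos: [0.4739, 0.023, 0.0744]
wrist_force: [0.1, -0.3, 2.5]
tcp_pos: [0.4739, 0.023, 0.0734]
wrist_force: [0.4, -0.5, 3.0]
```

Key 1 gave contact at 64 mm and yields on the soft spring, so it is unlatched. On to key 2.

```bash
python3 -m inch '[0,0,-2,0, 0,2.5,0,0, 0,2.5,0,0, 0,0,0,0, 0,0,0,0]'|sed -n '2p;4p'
python3 -m inch '[0,0,1,0, 0,0,0.8,0, 0,0,0,0, 0,0,0,0, 0,0,0,0]'|sed -n '2p;4p'
python3 -m inch '[0,0,0.1,0, 0,0,0,0, 0,0,0,0, 0,0,0,0, 0,0,0,0]'|sed -n '2p;4p'
python3 -m inch '[0,0,0.1,0, 0,0,0,0, 0,0,0,0, 0,0,0,0, 0,0,0,0]'|sed -n '2p;4p'
```

```text
tcp_pos: [0.4761, -0.0276, 0.093]
wrist_force: [-0.7, 0.2, -0.7]
tcp_pos: [0.4754, -0.0261, 0.0749]
wrist_force: [-1.8, 0.5, 1.3]
tcp_pos: [0.4762, -0.0268, 0.0744]
wrist_force: [-0.6, 1.5, 2.3]
tcp_pos: [0.4763, -0.0269, 0.0734]
wrist_force: [-0.8, 2.9, 2.8]
```

Key 2 is also unlatched (2.8 N at 0.0734). Next is key 3.

```bash
python3 -m inch '[0,0,-2,0, 0,2.5,0,0, 0,2.5,0,0, 0,0,0,0, 0,0,0,0]'|sed -n '2p;4p'
python3 -m inch '[0,0,1,0, 0,0,0.8,0, 0,0,0,0, 0,0,0,0, 0,0,0,0]'|sed -n '2p;4p'
python3 -m inch '[0,0,0.1,0, 0,0,0,0, 0,0,0,0, 0,0,0,0, 0,0,0,0]'|sed -n '2p;4p'
python3 -m inch '[0,0,0.1,0, 0,0,0,0, 0,0,0,0, 0,0,0,0, 0,0,0,0]'|sed -n '2p;4p'
```

```text
tcp_pos: [0.4788, -0.078, 0.0932]
wrist_force: [-0.7, -0.4, -0.0]
tcp_pos: [0.4778, -0.0761, 0.075]
wrist_force: [-1.5, -0.2, 2.6]
tcp_pos: [0.4786, -0.0767, 0.0744]
wrist_force: [-0.9, 1.8, 3.1]
tcp_pos: [0.4787, -0.0768, 0.0734]
wrist_force: [-0.7, 2.7, 2.5]
```

Key 3 is unlatched as well. Now key 4.

```bash
python3 -m inch '[0,0,-2,0, 0,2.5,0,0, 0,2.5,0,0, 0,0,0,0, 0,0,0,0]'|sed -n '2p;4p'
python3 -m inch '[0,0,1,0, 0,0,0.8,0, 0,0,0,0, 0,0,0,0, 0,0,0,0]'|sed -n '2p;4p'
python3 -m inch '[0,0,0.1,0, 0,0,0,0, 0,0,0,0, 0,0,0,0, 0,0,0,0]'|sed -n '2p;4p'
python3 -m inch '[0,0,0.1,0, 0,0,0,0, 0,0,0,0, 0,0,0,0, 0,0,0,0]'|sed -n '2p;4p'
```

```text
tcp_pos: [0.4813, -0.1281, 0.0932]
wrist_force: [-0.4, 0.1, -0.8]
tcp_pos: [0.4806, -0.1262, 0.0749]
wrist_force: [-0.4, -1.2, 0.0]
tcp_pos: [0.4811, -0.1268, 0.0745]
wrist_force: [-0.4, 0.1, 0.1]
tcp_pos: [0.4809, -0.1268, 0.0733]
wrist_force: [-0.0, 0.7, 0.3]
```

There is no contact at 0.0733, so key 4 sits low and looks latched. I'll go on down until I feel it.

```bash
for i in 1; do python3 -m inch '[0,0,0.2,0, 0,0,0,0, 0,0,0,0, 0,0,0,0, 0,0,0,0]'|sed -n '2p;4p'; done
python3 -m inch '[0,0,0.2,0, 0,0,0,0, 0,0,0,0, 0,0,0,0, 0,0,0,0]'|sed -n '2p;4p'
python3 -m inch '[0,0,0.1,0, 0,0,0,0, 0,0,0,0, 0,0,0,0, 0,0,0,0]'|sed -n '2p;4p'
```

```text
tcp_pos: [0.481, -0.1268, 0.0713]
wrist_force: [-1.0, 0.0, 0.4]
tcp_pos: [0.4813, -0.1269, 0.0698]
wrist_force: [-0.9, 0.5, 5.9]
tcp_pos: [0.4813, -0.1269, 0.0689]
wrist_force: [-1.5, 0.8, 7.1]
```

```bash
python3 -m inch '[0,0,0.2,0, 0,0,0.1,0, 0,0,0.1,0, 0,0,0,0, 0,0,0,0]'|sed -n '2p;4p'
python3 -m inch '[0,0,0.1,0, 0,0,0,0, 0,0,0,0, 0,0,0,0, 0,0,0,0]'|sed -n '2p;4p'
```

```text
tcp_pos: [0.4813, -0.1269, 0.0651]
wrist_force: [-1.9, 0.8, 10.0]
tcp_pos: [0.4813, -0.1269, 0.0643]
wrist_force: [-2.5, 0.3, 9.2]
```

```bash
python3 -m inch '[0,0,-0.3,0, 0,0,-0.3,0, 0,0,-0.3,0, 0,0,0,0, 0,0,0,0]'|sed -n '1,2p;4p'
python3 -m inch '[0,0,-2,0, 0,0,-3,0, -3,0,-3,0, -3,0,-3,0, -3,0,0,0]'|sed -n '2p;4p'
python3 -m inch '[-3,0,0,0, 0,0,0,0, 0,0,0,0, 0,0,0,0, 0,0,0,0]'
python3 - <<'E'
from h import *
t=eyes.read_camera("top")[220:320,280:440,::-1];s=eyes.read_camera("side")[200:300,280:440,::-1]
cv2.imwrite("pics/a2.png",np.hstack([cv2.resize(a,(400,250),interpolation=2) for a in(t,s)]))
E
```

```text
clock: 12.33
tcp_pos: [0.4813, -0.1269, 0.0726]
wrist_force: [0.3, 0.3, 3.2]
tcp_pos: [0.3939, -0.1323, 0.1854]
wrist_force: [0.7, -1.0, 0.2]
clock: 13.17
tcp_pos: [0.363, -0.1327, 0.181]
orientation: [0.0, 1.0, 0.024, 0.0]
wrist_force: [0.2, -0.1, 0.3]
finger_gap: -0.0001
grip_force: 0.0
```

View pics/a2.png

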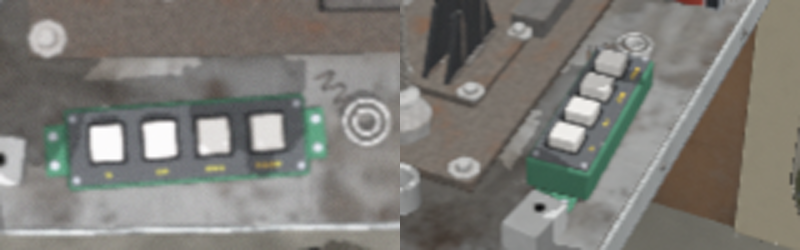

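The 3.2 N contact at 0.0726 on the way up shows key 4 followed the finger past its latched height, so it has been released. In the picture all four keys look level, and the block and bearing are where they were.

```bash
python3 -c "
from workcell import env
print(env.hand_in())"
```

```text
the job is handed in; nothing more can be done
None
```

Key 4 was the latched key: I tapped all four left to right, pressed key 4 down until its catch let go, and handed the job in at about 13 s; it rose past its latched height and all four look level, but the hand-in returned no verdict.

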